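Clip the desiccant canister onto the drying-stand eye

TASK

Pick up the blue desiccant canister by its yellow grip block and clip its snap hook onto the orange eye of the stand: press the red gate squarely against the eye's cross-bar until the bar pops through and the gate springs shut behind it, and only then lower it. Press gently, never harder than about 15 N; the eye slides back some way before it meets its stop, so go by feel. Then let the canister hang freely and upright from the eye, let go, and leave the beaker, dish and tray where they are.

Things in the scene. Friction and masses are not known exactly. Their poses are not given: they have to be found in the camera images.
- canister: Desiccant canister, 160 mm tall, about 0.25 kg: blue and white drum (50 mm wide, 62 mm tall), above it a steel snap hook, above that the yellow grip block. Stands upright on the worktop at the start. Origin: centre of its underside; z up, x towards the hook's gate side.
- canister_mid (a point): Centre of the whole canister, half-way up (80 mm above its underside), on its upright axis; axes as the canister's.
- grip (a point): Where to grasp: in the yellow grip block on top (22 mm in x, 16 mm in y, 40 mm tall), 13 mm below its top, 147 mm above the canister's underside, on its upright axis. Pinch across the 16 mm (y) from above. Axes as the canister's.
- hook_seat (a point): Point under the crown of the hook where the centre of the eye's bar lies when hanging: 111 mm above the underside, 36 mm below point grip; axes as the canister's. Hook: 8 mm round stock in the x-z plane. Seen from this point: nose ends at z -9.5 mm (x +16), spine's inner face x -14, frame below the gate tops at z -33. With the bar at x 0 inside, lower the canister and the bar rises into the seat.
- gate (a joint): Angle of the sprung red gate, rad: 0 shut, about 0.8 as a bar passes. Takes 3 to 7 N. Shut, it is upright at x +16 mm from hook_seat, z -37 (hinge) to -10.5 (tip), 5 mm thick; only gives inwards (-x). A bar comes from +x with its centre best at z -17 (3 either way passes), touches the gate at x +21, deep inside slips past its tip, the push drops, the gate snaps shut; a few mm on it meets the spine.
- eye_bar (a point): Centre of the eye's cross-bar, about 150 mm above the worktop. The bar runs along this point's y: straight for 34 mm, 6 mm thick. The loop lies level and reaches from the bar along +x (38 mm wide, 42 mm deep inside) to its shank. Push the canister along this +x, with the hook's x turned the same way.
- eye: Rigid orange eye (origin and axes as point eye_bar) on a shank in the sleeve of a grey fixed stand, whose post is 95 to 155 mm beyond the bar along +x. Pushed, it slides back along +x against about 2 N of drag by an unknown 3 to 60 mm to a firm stop; only then does the hook's gate give. It does not spring back.
- beaker: Glass beaker with dark blue contents, 68 mm across, 85 mm tall; origin: centre of its underside. Leave alone.
- dish: Glass dish, 86 mm across, 16 mm tall; origin: centre of its underside. Leave alone.
- tray: White compartment tray, 100 by 220 mm, 32 mm tall; origin: centre of its underside. Leave alone.

How it is judged:
By the outcome, as a careful person would: the job done as asked, in the order asked, and still so for the second after the job is handed in, with the robot touching nothing.
It also fails if it takes over 67 s, if anything falls off the work surface, if the arm or the gripper's body presses on something with over 40 N, if the wrist force passes 120 N, or if a joint passes its speed limit or range.

ROBOT

A 6-joint arm with a two-finger parallel gripper is mounted at the origin on the work surface. World frame = base frame: x ahead of the robot, y to its left, z up, the work surface at z = 0. Lengths are in mm, angles in rad, forces in N, time in s.
With the tool pointing down it reaches from about 350 to 875 mm from the base axis. Payload 15.5 kg.
Tool frame: the origin (TCP) lies midway between the tips of the shut fingers; the grasp point (between the pads) lies 19 mm behind it; z points along the fingers, x is the direction in which the jaws open and shut, and the axes are right-handed (so a half turn about z gives the same grasp; the last joint's range is limited). The gripper opens to 85 mm and grips with 20 to 120 N. Pads are 22 mm wide; open, the fingers measure 114 mm over their backs; the gripper's body (76 mm by 85 mm) begins 54 mm behind the grasp point. The pads swing forward as they close: fully open they stand 13 mm farther back than shut.
Start: joints at [1.145, 0.494, 1.345, -0, 1.302, -0.096], TCP at [202.995, 591.117, 231.277] pointing down, gripper open.
Joint ranges: [-2.91, 2.91], [-0.82, 2.16], [0.22, 2.67], [-1.22, 4.37], [0.12, 2.79], [-3.08, 3.08]. Speed limits (rad/s): [1.89, 1.89, 2.57, 3.01, 3.01, 3.01].

INTERFACE

Orientations are given as [roll, pitch, yaw] about the fixed x, y, z axes, in that order (R = Rz(yaw) Ry(pitch) Rx(roll)).
In Python, from rig import robot gives the robot as it stands. The module is installed in compiled form; this text tells all that it offers.
- The arm moves only by the shell command python3 -m jog 'ROWS' [FORCE]. ROWS is text: rows parted by semicolons, each of 7 numbers parted by spaces: the turn, a rotation vector about the tool's x, y, z in degrees, then the shift along the tool's x, y, z in cm, then the closure, from 0 (fully open) to 1 (shut). In form: rx ry rz dx dy dz hand; .... A call has 1 to 8 rows; each row is the pose to reach, as a shift and turn from the pose commanded when the call began, along the tool's axes at that moment; what a row does not reach only later rows make up. A row lasts 1/10 s, in which the tool goes at most 50 mm and 8.59 degrees, less where a joint would pass 70% of its speed; a pose out of reach is approached as far as the arm can. A call with a gripper value outside its range is refused whole. The fingers move at their own pace and stop on an object; FORCE is the grip in N (left out, the last holds). Time passes only in rows, so rows that repeat a pose let the fingers close. It gives the time, the measured TCP pose, the force and the opening at its end, in the units of the state.
- robot.state(): the state, without advancing time (a new reading comes with each control period).
- robot.get_image(name): name is "side" or "top" or "wrist"; returns (picture, depth): 480x640x3 uint8, red, green, blue; 480x640 float32, mm along the optical axis (not along the pixel's ray), 0 where there is no reading.
- robot.calibration(name): a dict with "camera_matrix" (3x3 intrinsics, pixels), "extrinsics" (4x4, takes a point from world to camera coordinates); the wrist camera has in their place "tool_from_camera" (4x4, takes a point from camera to tool coordinates, whose origin is the TCP and whose axes are the tool frame's). Camera axes: x right, y down, z forward; pixel columns grow to the right and rows downward; lengths in mm; the calibration is good to about 2 mm. A picture is of the moment at which its call begins: read the wrist's pose just before it. calibration takes no time and is no camera call.
- robot.job_done(): hands the job in, once; it reports no verdict.
The state is a dict: "clock": time; "joint_positions": joint angles; "qd": joint speeds; "joint_torque": joint torques, N m; "eef_pos": TCP position; "tool_rot": TCP orientation; "force": force on the tool from outside, world axes, zero at the start; "torque": the same for the moment, N m; "gripper_width": finger opening in mm.
Only numpy, scipy, OpenCV 4.12 (cv2) and the standard library are available. Lean on these libraries where they do the work, as an engineer would, in place of code of your own. Each camera call takes 0.05 s, during which the arm holds its last target. There are 200 camera calls.

## Working session

There is one attempt and no reset: what is moved stays moved. The work goes in short steps, Python scripts to look and compute and a shell command to move; the robot and the scene stay as the last step left them, time stands still between calls to the robot, and variables do not carry over. Pictures are saved under pics/ and viewed, about 8 in all and at most 12, crops included, and the job is handed in when it is done.

```bash
mkdir -p pics; cat > h.py <<'E'
import numpy as np, cv2
from scipy.spatial.transform import Rotation as R
from rig import robot
def grab(n, save):
    s=robot.state(); im,d=robot.get_image(n)
    cv2.imwrite(f'pics/{save}.png',im[:,:,::-1]); np.savez(f'pics/{save}.npz',im=im,d=d,p=s['eef_pos'],r=s['tool_rot'])
    return s,im,d
def cam(n,s=None):
    c=robot.calibration(n); K=np.array(c['camera_matrix'])
    if 'extrinsics' in c: return K,np.linalg.inv(np.array(c['extrinsics']))
    T=np.eye(4); T[:3,:3]=R.from_euler('xyz',s['tool_rot']).as_matrix(); T[:3,3]=s['eef_pos']
    return K,T@np.array(c['tool_from_camera'])
def cloud(n,d,s=None):
    K,T=cam(n,s); v,u=np.mgrid[0:480,0:640]
    P=np.stack([(u-K[0,2])/K[0,0]*d,(v-K[1,2])/K[1,1]*d,d],-1)
    return P@T[:3,:3].T+T[:3,3]
E
python3 - <<'E'
from h import *
s=robot.state(); print(s)
ims=[]
for n in ('side','top'):
    s,im,d=grab(n,n+'0'); K,T=cam(n,s); print(n,K.tolist(),T.round(3).tolist()); ims.append(im)
    P=cloud(n,d,s); hsv=cv2.cvtColor(im,cv2.COLOR_RGB2HSV)
    for nm,lo,hi in (('orange',(8,150,80),(18,255,255)),('yellow',(22,120,80),(35,255,255)),('red',(0,150,80),(6,255,255)),('blue',(100,120,50),(125,255,255))):
        m=cv2.inRange(hsv,lo,hi); k,l,st,c=cv2.connectedComponentsWithStats(m)
        for i in range(1,k):
            if st[i,4]>15:
                q=P[(l==i)&(d>0)]; print(nm,st[i].tolist(),c[i].round(1), np.median(q,0).round(0) if len(q) else None,np.percentile(q,3,axis=0).round(),np.percentile(q,97,axis=0).round())
cv2.imwrite('pics/both.png',cv2.resize(np.vstack(ims),(600,900))[:,:,::-1]) 
E
```

```text
{'clock': 0.0, 'joint_positions': array([ 1.14449126e+00,  4.94167187e-01,  1.34615559e+00,  2.75609687e-06,
        1.30249301e+00, -9.55003238e-02]), 'qd': array([-7.55192310e-04, -9.63277617e-05,  4.70260617e-04,  4.08224026e-04,
       -8.75115310e-04, -1.26488416e-03]), 'joint_torque': array([-4.25952909e-03, -8.82189918e+01, -3.83864629e+01, -5.20203885e-04,
        1.03512872e-02, -3.41006557e-05]), 'eef_pos': array([202.84507511, 590.77570009, 230.70191379]), 'tool_rot': array([-3.14147338e+00,  1.21730455e-03,  1.23999093e+00]), 'force': array([0.37286825, 0.23969619, 0.21462527]), 'torque': array([-0.0396098 , -0.06062467,  0.05254498]), 'gripper_width': 85.73897160391529}
side [[505.10657776243033, 0.0, 315.4821642114327], [0.0, 505.10657776243033, 238.80503763033377], [0.0, 0.0, 1.0]] [[0.728, -0.361, 0.583, -158.896], [-0.686, -0.385, 0.618, -731.044], [0.002, -0.85, -0.527, 769.226], [0.0, 0.0, 0.0, 1.0]]
orange [285, 211, 25, 12, 69] [296.9 216.4] [562. 100. 152.] [538.  75. 149.] [589. 123. 155.]
red [74, 141, 9, 11, 48] [ 78.7 144.9] [355. 950. 159.] [344. 940. 134.]
[... 250 characters left out ...]
[ 649. -183.   10.] [ 620. -214.    7.] [ 679. -153.   13.]
blue [332, 311, 20, 17, 251] [341.3 319.5] [ 466. -152.   28.] [ 459. -160.   11.] [ 491. -129.   46.]
top [[557.6328077083404, 0.0, 318.7774520231109], [0.0, 557.6328077083404, 236.97110791590572], [0.0, 0.0, 1.0]] [[0.016, -0.998, 0.059, 473.116], [-1.0, -0.016, 0.013, 38.686], [-0.012, -0.059, -0.998, 1426.621], [0.0, 0.0, 0.0, 1.0]]
orange [288, 217, 23, 24, 148] [298.7 229.2] [564. 103. 152.] [541.  78.   2.] [594. 127. 157.]
yellow [398, 261, 9, 11, 62] [402.5 265.8] [ 485. -136.  159.] [ 476. -144.  146.] [ 495. -127.  162.]
blue [400, 188, 29, 29, 678] [414.1 202.1] [ 650. -184.    8.] [ 617. -217.    2.] [ 682. -152.   14.]
```

View pics/side0.png

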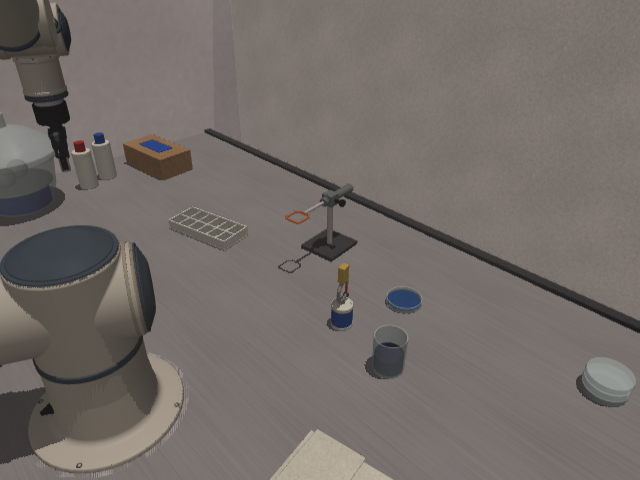

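View pics/top0.png

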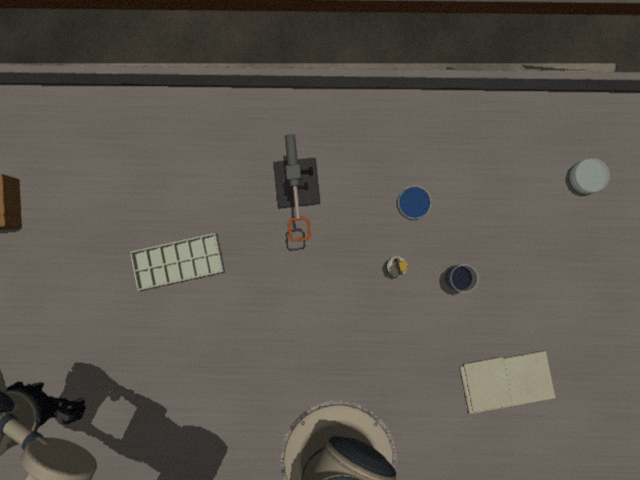

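The side and top views show the canister (yellow block at top px 402,266; side 344,273), the eye (top 299,229; bar nearest the robot, stand behind it), and the beaker just right of the canister (461,278). I'll move above the canister and look with the wrist camera.

```bash
cat >> h.py <<'E'
def rel(pos=None,yaw=None):
    "print tool-frame shift (cm) and turn (deg) to reach world pos / tool yaw pointing down"
    s=robot.state(); M=R.from_euler('xyz',s['tool_rot']); 
    if pos is not None: print('shift cm',(M.inv().apply(np.array(pos)-s['eef_pos'])/10).round(2))
    if yaw is not None: print('turn deg',np.degrees((M.inv()*R.from_euler('xyz',[np.pi,0,yaw])).as_rotvec()).round(2))
E
python3 - <<'E'
from h import *
print(np.array(robot.calibration('wrist')['tool_from_camera']).round(3).tolist(), robot.calibration('wrist')['camera_matrix'])
rel((430,-100,380),0.3); rel((203,591,330))
z=np.load('pics/top0.npz'); P=cloud('top',z['d']); c=z['im'].astype(int)
# canister region points
m=(abs(P[...,0]-485)<45)&(abs(P[...,1]+136)<45)&(P[...,2]>75)
for p,q in sorted(zip(P[m].round().tolist(),c[m].tolist())): print(p,q,end=' ')
im=cv2.resize(z['im'][190:300,270:490],None,fx=3.6,fy=3.6,interpolation=cv2.INTER_CUBIC)
E
```

```text
[[1.0, -0.001, -0.0, -0.795], [0.001, 0.95, 0.311, -79.207], [0.0, -0.311, 0.95, -144.094], [0.0, 0.0, 0.0, 1.0]] [[363.96882429   0.         313.75381788]
 [  0.         363.96882429 243.36493757]
 [  0.           0.           1.        ]]
shift cm [-57.98  43.92 -14.87]
turn deg [2.000e-02 6.000e-02 5.386e+01]
shift cm [ 0.01  0.01 -9.93]
[467.0, -142.0, 100.0] [87, 80, 77] [467.0, -139.0, 104.0] [70, 67, 64] [467.0, -137.0, 90.0] [60, 56, 51] [467.0, -137.0, 107.0] [62, 59, 54] [469.0, -141.0, 109.0] [78, 74, 70] [469.0, -138.0, 111.0] [70, 66, 60] [469.0, -137.0, 108.0] [61, 56, 57] [469.0, -136.0, 78.0] [65, 65, 60] [469.0, -136.0, 96.0] [51, 48, 45] [471.0, -141.0, 108.0] [83, 79, 74] [471.0, -138.0, 113.0] [67, 65, 55] [471.0, -136.0, 93.0] [46, 43, 38] [471.0, -136.0, 114.0] [51, 48, 45] [474.0, -140.0, 117.0] [100, 90, 59] [474.0, -138.0, 80.0] [49, 40, 33] [474.0, -138.0, 113.0] [96, 84, 43] [474.0, -135.0, 116.0] [70, 57, 38] [476.0, -137.0, 153.0] [138, 120, 62] [476.0, -135.0, 155.0] [136, 112, 43] [476.0, -132.0, 157.0] [132, 111, 33] [476.0, -130.0, 141.0] [55, 42, 21]
[... 3195 characters left out ...]
0] [135, 116, 64] [497.0, -131.0, 116.0] [79, 70, 61] [497.0, -129.0, 114.0] [58, 49, 43] [498.0, -129.0, 76.0] [47, 46, 43] [499.0, -132.0, 121.0] [92, 87, 85] [499.0, -130.0, 117.0] [80, 77, 71] [499.0, -129.0, 111.0] [65, 62, 57] [500.0, -130.0, 83.0] [42, 30, 33] [500.0, -128.0, 79.0] [33, 26, 25] [500.0, -126.0, 79.0] [56, 54, 48] [502.0, -134.0, 111.0] [106, 101, 93] [502.0, -131.0, 114.0] [93, 84, 79] [502.0, -129.0, 112.0] [73, 68, 64] [502.0, -128.0, 80.0] [42, 34, 29] [502.0, -127.0, 107.0] [46, 39, 33] [504.0, -134.0, 110.0] [126, 122, 108] [504.0, -131.0, 112.0] [105, 99, 88] [504.0, -128.0, 116.0] [80, 74, 69] [505.0, -131.0, 78.0] [78, 78, 69] [505.0, -128.0, 79.0] [95, 92, 81]
```

```bash
python3 -m jog '0 0 10 0 0 -5 0; 0 0 20 -5 4 -8 0; 0 0 70 -29.8 25.2 -8 0; 0 0 70 -29.8 25.2 -8 0; 0 0 70 -29.8 25.2 -8 0; 0 0 70 -29.8 25.2 -8 0; 0 0 70 -29.8 25.2 -8 0; 0 0 70 -29.8 25.2 -8 0'
python3 - <<'E'
from h import *
rel((485,-136,250),-1.37)
E
```

```text
clock: 0.9
eef_pos: [328.1, 267.5, 310.1]
tool_rot: [3.142, -0.0, 0.034]
force: [1.4, 0.1, 0.3]
gripper_width: 85.0
shift cm [14.3  40.86  6.01]
turn deg [ 0.   -0.   80.46]
```

```bash
python3 -m jog '0 0 80 14.3 40.9 6 0; 0 0 80 14.3 40.9 6 0; 0 0 80 14.3 40.9 6 0; 0 0 80 14.3 40.9 6 0; 0 0 80 14.3 40.9 6 0; 0 0 80 14.3 40.9 6 0; 0 0 80 14.3 40.9 6 0; 0 0 80 14.3 40.9 6 0'
python3 -m jog '0 0 11 0 3 0 0; 0 0 11 0 3 0 0; 0 0 11 0 3 0 0'
python3 - <<'E'
from h import *
rel((485,-136,250),-1.37)
s,im,d=grab('wrist','w1'); P=cloud('wrist',d,s); np.savez('pics/w1P.npz',P=P,im=im)
hsv=cv2.cvtColor(im,cv2.COLOR_RGB2HSV)
m=(cv2.inRange(hsv,(18,110,60),(36,255,255))>0)&(P[...,2]>153)&(P[...,2]<168)
q=P[m]; print('block top',m.sum(),q.mean(0),cv2.minAreaRect(q[:,:2].astype(np.float32)))
m=cv2.inRange(hsv,(0,130,40),(7,255,255))>0; 
if m.any(): q=P[m]; print('red',m.sum(),np.median(q,0),q.min(0),q.max(0))
E
```

```text
clock: 1.7
eef_pos: [473.8, -101.3, 254.9]
tool_rot: [3.142, 0.0, -1.167]
force: [0.1, 0.7, -0.1]
gripper_width: 85.4
clock: 2.0
eef_pos: [445.7, -111.5, 255.0]
tool_rot: [3.141, 0.0, -1.354]
force: [-0.1, 0.6, -0.6]
gripper_width: 85.2
shift cm [ 3.24 -3.32  0.5 ]
turn deg [0.03 0.03 0.91]
block top 823 [ 485.73124186 -135.71577385  161.00021111] ((485.1103820800781, -136.13552856445312), (21.939743041992188, 15.879846572875977), 14.805959701538086)
```

View pics/w1.png

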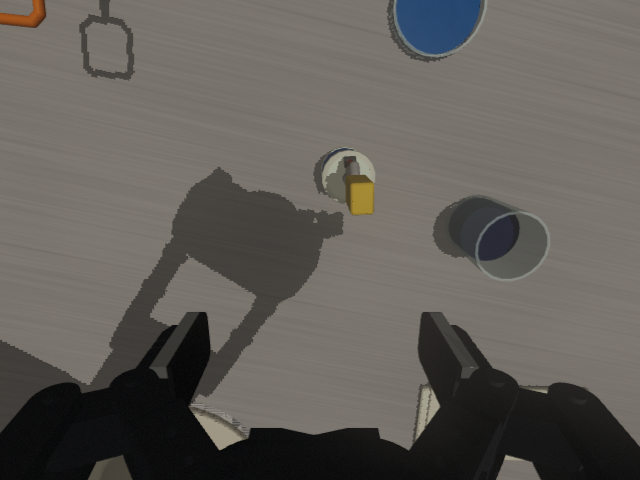

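```bash

python3 - <<'E'
from h import *
rel((485.2,-136,180),-1.3125)
rel((485.2,-136,128),-1.3125)
# eye rough from w1 & top
z=np.load('pics/w1P.npz');P=z['P'];hsv=cv2.cvtColor(z['im'],cv2.COLOR_RGB2HSV)
m=(cv2.inRange(hsv,(5,150,60),(17,255,255))>0)&(P[...,2]>120);q=P[m];print(m.sum(),q.min(0),q.max(0),np.median(q,0))
z=np.load('pics/top0.npz');P=cloud('top',z['d']);m=(abs(P[...,0]-650)<45)&(abs(P[...,1]-100)<60)&(P[...,2]>120);q=P[m];print('stand',np.median(q,0),q.max(0))
for x in range(600,720,10):
    k=m&(abs(P[...,0]-x)<5)
    if k.any(): print(x,np.median(P[k],0).round(1))
E
```

```text
shift cm [ 3.28 -3.28  7.52]
turn deg [ 0.    0.01 -2.22]
shift cm [ 3.28 -3.28 12.72]
turn deg [ 0.    0.01 -2.22]
643 [524.2445047  -95.38695007 149.97691289] [557.49417593  99.43978083 399.07921605] [545.43647478  80.64869814 153.81791749]
stand [673.17737236 111.95769878 156.91921851] [694.99477044 132.73108385 172.99890814]
610 [609.7 107.6 152.5]
620 [620.  107.9 152.3]
630 [630.3 109.4 153.4]
640 [639.9 110.6 152. ]
650 [651.  112.  152.1]
660 [660.4 114.3 152.6]
670 [669.3 114.3 156.5]
680 [680.7 116.7 160.7]
690 [690.3 114.3 165.7]
```

```bash
python3 -m jog '0 0 -2.2 3.28 -3.28 3 0; 0 0 -2.2 3.28 -3.28 7 0; 0 0 -2.2 3.28 -3.28 7.5 0; 0 0 -2.2 3.28 -3.28 9.5 0; 0 0 -2.2 3.28 -3.28 11.5 0; 0 0 -2.2 3.28 -3.28 12.7 0; 0 0 -2.2 3.28 -3.28 12.7 0' 60
python3 - <<'E'
from h import *
rel((485.2,-136,128),-1.3125)
E
```

```text
clock: 2.75
eef_pos: [484.7, -135.1, 128.2]
tool_rot: [3.14, 0.001, -1.312]
force: [-0.3, 1.5, -0.4]
gripper_width: 85.2
shift cm [ 0.1  -0.03  0.02]
turn deg [0.09 0.07 0.04]
```

```bash
python3 -m jog '0 0 0 0 0 0 0.6; 0 0 0 0 0 0 0.75; 0 0 0 0 0 0 0.8; 0 0 0 0 0 0 0.85; 0 0 0 0 0 0 1; 0 0 0 0 0 0 1; 0 0 0 0 0 0 1; 0 0 0 0 0 0 1' 60; python3 -m jog '0 0 0 0 0 0 1; 0 0 0 0 0 0 1;0 0 0 0 0 0 1'
```

```text
clock: 3.55
eef_pos: [485.4, -135.9, 128.7]
tool_rot: [-3.141, -0.0, -1.314]
force: [-0.7, 1.3, 8.2]
gripper_width: 15.3
clock: 3.85
eef_pos: [485.4, -135.9, 128.7]
tool_rot: [-3.141, -0.0, -1.314]
force: [-1.7, 1.7, 7.4]
gripper_width: 15.2
```

```bash
python3 -m jog '0 0 0 0 0 -2 1; 0 0 0 0 0 -5 1; 0 0 0 0 0 -8 1; 0 0 0 0 0 -10 1'
python3 - <<'E'
from h import *
rel((443,88,230),-1.45); print(robot.state()['force'],robot.state()['torque'])
E
```

```text
clock: 4.25
eef_pos: [485.5, -136.1, 230.1]
tool_rot: [-3.141, -0.001, -1.314]
force: [0.3, -0.5, -2.9]
gripper_width: 15.2
shift cm [-2.275e+01 -1.590e+00 -1.000e-02]
turn deg [-0.06 -0.04  7.81]
[ 0.30569277 -0.53932923 -2.85162594] [-0.0078132  -0.07339901  0.00202332]
```

```bash
python3 -m jog '0 0 1 -2 0 0 1; 0 0 3 -6 -0.4 0 1; 0 0 5 -11 -0.8 0 1; 0 0 7 -16 -1.2 0 1; 0 0 7.8 -20 -1.6 0 1; 0 0 7.8 -22 -1.6 0 1; 0 0 7.8 -22.7 -1.6 0 1; 0 0 7.8 -22.7 -1.6 0 1'
python3 - <<'E'
from h import *
s,im,d=grab('wrist','w2'); P=cloud('wrist',d,s)
hsv=cv2.cvtColor(im,cv2.COLOR_RGB2HSV); o=cv2.inRange(hsv,(3,140,60),(17,255,255))>0
m=o&(P[...,2]>135)&(P[...,2]<170)
q=P[m]; print(m.sum(),np.median(q,0),q.min(0),q.max(0),cv2.minAreaRect(q[:,:2].astype(np.float32)))
v,u=np.nonzero(o);print(u.min(),u.max(),v.min(),v.max())
K,T=cam('wrist',s);rot=R.from_euler('xyz',s['tool_rot']);print(s['eef_pos'],s['tool_rot'])
# rays on plane z=150
r=np.c_[(u-K[0,2])/K[0,0],(v-K[1,2])/K[1,1],np.ones(len(u))]@T[:3,:3].T; t=(150-T[2,3])/r[:,2]; G=T[:3,3]+r*t[:,None]
print('plane150',cv2.minAreaRect(G[:,:2].astype(np.float32)))
E
```

```text
clock: 5.05
eef_pos: [442.7, 88.0, 228.2]
tool_rot: [3.141, -0.0, -1.448]
force: [0.6, -0.2, -2.8]
gripper_width: 15.0
2512 [555.55036399  97.48799788 153.97065765] [538.16085435  74.39667114 150.20806566] [586.50026115 126.80564021 157.02042841] ((561.774658203125, 100.38644409179688), (44.17948913574219, 49.55480194091797), 6.71677827835083)
270 363 0 255
[442.7323959   88.0368937  228.21597719] [ 3.14126288e+00 -9.29195167e-05 -1.44820658e+00]
plane150 ((513.2900390625, 94.73007202148438), (143.0941162109375, 49.988494873046875), 6.7153520584106445)
```

View pics/w2.png

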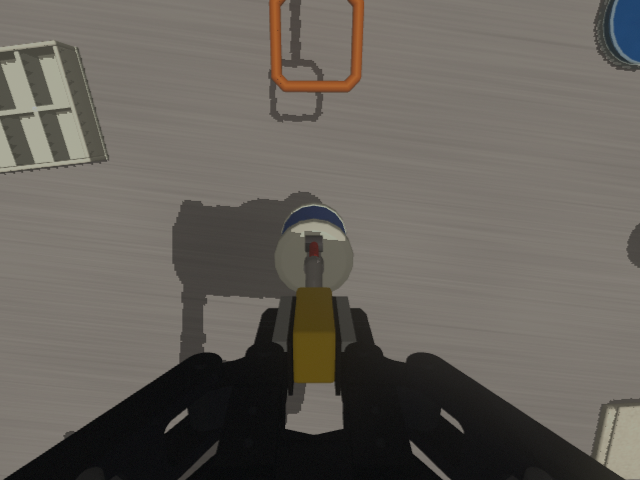

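```bash
cat >> h.py <<'E'
def barfit(im,d,s,zb=150.5,yaw=0.117,show=True):
    P=cloud('wrist',d,s); hsv=cv2.cvtColor(im,cv2.COLOR_RGB2HSV); K,T=cam('wrist',s)
    o=(cv2.inRange(hsv,(3,140,60),(17,255,255))>0)&(P[...,2]>135)&(P[...,2]<170)
    v,u=np.nonzero(o); r=np.c_[(u-K[0,2])/K[0,0],(v-K[1,2])/K[1,1],np.ones(len(u))]@T[:3,:3].T
    G=(T[:3,3]+r*((zb-T[2,3])/r[:,2])[:,None])[:,:2]
    ex=np.array([np.cos(yaw),np.sin(yaw)]);ey=np.array([-ex[1],ex[0]]); a=G@ex; b=G@ey
    x0=a.min(); bc=(b[(a>x0+10)].min()+b[(a>x0+10)].max())/2   # loop sides
    k=(abs(b-bc)<12)&(a<x0+12); xs=[]; bs=[]
    for c in np.arange(-11,12,2.):
        j=k&(abs(b-bc-c)<1.2)
        if j.sum()>3: xs.append((a[j].min()+a[j].max())/2); bs.append(b[j].mean())
    f=np.polyfit(bs,xs,1); xc=np.median(xs)
    ztop=np.percentile(P[o][:,2][k],[20,50,80]) 
    print('bar along',xc.round(2),'lat',bc.round(2),'tilt',-f[0].round(3),'width',(b.max()-b.min()).round(1),'bar thick',np.ptp(a[k]).round(1),'ztop',ztop.round(1))
    return xc,bc,ex,ey
E
python3 - <<'E'
from h import *
z=np.load('pics/w2.npz'); s={'eef_pos':z['p'],'tool_rot':z['r']}
xc,bc,ex,ey=barfit(z['im'],z['d'],s)
P=cloud('wrist',z['d'],s); e=s['eef_pos'][:2]; print('tcp along/lat',e@ex,e@ey, 'bar xy',xc*ex+bc*ey)
hsv=cv2.cvtColor(z['im'],cv2.COLOR_RGB2HSV)
for nm,m in (('red',cv2.inRange(hsv,(0,140,60),(8,255,255))>0),('yel',cv2.inRange(hsv,(20,120,50),(35,255,255))>0)):
    m[:200]=0; q=P[m]; a=q[:,:2]@ex-e@ex; b=q[:,:2]@ey-e@ey; 
    if nm=='yel':
        t=q[:,2]>q[:,2].max()-6; a,b,q=a[t],b[t],q[t]
    print(nm,m.sum(),'along',np.percentile(a,[2,50,98]).round(1),'lat',np.percentile(b,[2,50,98]).round(1),'z',np.percentile(q[:,2],[2,50,98]).round(1))
E
```

```text
bar along 550.47 lat 34.13 tilt -0.008 width 49.9 bar thick 5.3 ztop [153.2 154.  154.7]
tcp along/lat 449.98240170067214 35.75342205930983 bar xy [542.72374779  98.15894136]
red 82 along [16.8 17.8 18.4] lat [-2.6 -1.   1. ] z [180.5 192.3 200.3]
yel 3827 along [80.3 80.3 80.3] lat [-0.6 -0.6 -0.6] z [372.3 372.3 372.3]
```

The view shows the gate (314,248) facing the eye, with the bar at (317,85). The measured loop width of 49.9 mm agrees with 38+2×6, and the gate height agrees with the grasp. I'll go to a pre-contact pose about 13 mm short of the bar.

```bash
python3 - <<'E'
from h import *
ex=np.array([np.cos(.117),np.sin(.117)]);ey=np.array([-ex[1],ex[0]])
p=517*ex+35*ey; rel((p[0],p[1],185.5),0.117-np.pi/2)
E
```

```text
shift cm [ 0.03 -6.68  4.27]
turn deg [ 0.01 -0.02  0.27]
```

```bash
python3 -m jog '0 0 0.3 0 0 1.5 1; 0 0 0.3 0 -0.5 3.2 1; 0 0 0.3 0 -1.5 4.3 1; 0 0 0.3 0 -3 4.3 1; 0 0 0.3 0 -4.5 4.3 1; 0 0 0.3 0 -6 4.3 1; 0 0 0.3 0 -6.7 4.3 1; 0 0 0.3 0 -6.7 4.3 1' 110
python3 - <<'E'
from h import *
s,im,d=grab('wrist','w3'); xc,bc,ex,ey=barfit(im,d,s); e=s['eef_pos']; print('tcp',e[:2]@ex,e[:2]@ey,e[2],s['tool_rot'],s['force'])
s2,im2,_=grab('side','s3'); c=cv2.resize(im2[150:340,240:440],None,fx=3,fy=3,interpolation=cv2.INTER_CUBIC); cv2.imwrite('pics/s3c.png',c[:,:,::-1])
E
```

```text
clock: 5.9
eef_pos: [510.6, 95.2, 185.0]
tool_rot: [-3.141, -0.0, -1.456]
force: [-1.5, -0.3, -3.9]
gripper_width: 14.5
bar along 537.03 lat 34.28 tilt -0.268 width 50.1 bar thick 7.1 ztop [141.3 147.3 154. ]
tcp 518.2216182339965 34.93508715693721 185.04806574154975 [-3.14132813e+00 -1.08727730e-04 -1.45570381e+00] [-1.51295989 -0.28947009 -3.9328394 ]
```

View pics/w3.png

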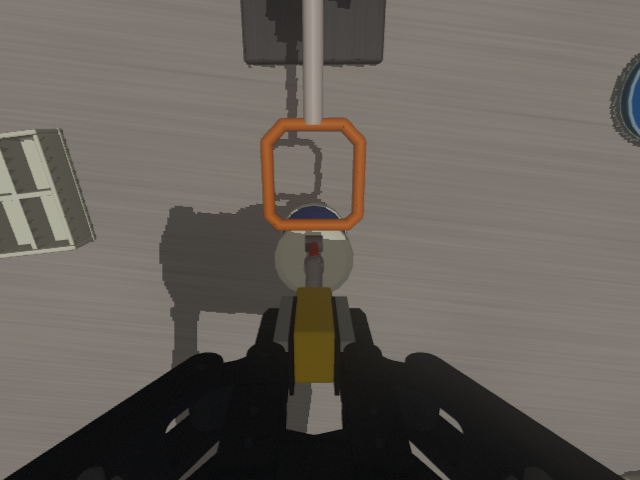

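View pics/s3c.png

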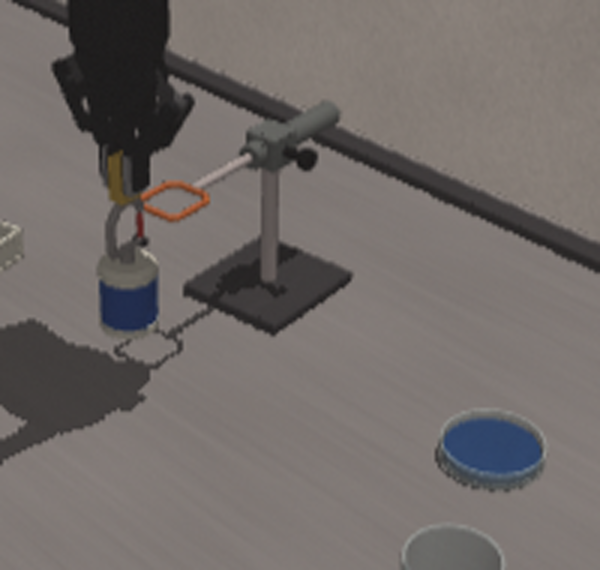

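```bash
python3 - <<'E'
from h import *
ex=np.array([np.cos(.117),np.sin(.117),0]); A=[];B=[]
for n,vmax in (('w2',110),('w3',236)):
    z=np.load(f'pics/{n}.npz'); s={'eef_pos':z['p'],'tool_rot':z['r']}; hsv=cv2.cvtColor(z['im'],cv2.COLOR_RGB2HSV); K,T=cam('wrist',s)
    o=cv2.inRange(hsv,(5,140,60),(17,255,255))>0; o[vmax:]=0; o[:vmax-50]=0
    cs=[]
    for u in [*range(292,306),*range(326,342)]:
        v=np.nonzero(o[:,u])[0]; v=v[v>v.max()-18]; cs.append((u,(v.min()+v.max())/2,len(v)))
    cs=np.array(cs); u,v=cs[:,0].mean(),cs[:,1].mean(); print(n,u,v,cs[:,2].mean(),'slope',np.polyfit(cs[:,0],cs[:,1],1)[0])
    r=T[:3,:3]@np.array([(u-K[0,2])/K[0,0],(v-K[1,2])/K[1,1],1]); 
    # 2D line in (along,z)
    a,zc=T[:3,3]@ex,T[2,3]; ra,rz=r@ex,r[2]; A.append([rz,-ra]); B.append(rz*a-ra*zc)
    for h in (149,150.5,152): print(h,'bar along at z',a+ra*(h-zc)/rz)
print('triangulated along,z',np.linalg.solve(A,B))
E
```

```text
w2 317.1666666666667 85.76666666666667 10.533333333333333 slope 0.013451145234622822
149 bar along at z 550.7205452061743
150.5 bar along at z 550.5832597294396
152 bar along at z 550.445974252705
w3 317.1666666666667 224.0 11.0 slope -8.789945729618695e-17
149 bar along at z 549.7948348896851
150.5 bar along at z 550.1997714789088
152 bar along at z 550.6047080681326
triangulated along,z [550.48616415 151.56087969]
```

Triangulated bar z is 151, so the hook height sits at -16.5 (ideal -17), and yaw is aligned. Pressing forward now.

```bash
python3 -m jog '0 0 0 0 -0.3 0 1; 0 0 0 0 -0.6 0 1; 0 0 0 0 -0.9 0 1; 0 0 0 0 -1.1 0 1; 0 0 0 0 -1.2 0 1; 0 0 0 0 -1.3 0 1; 0 0 0 0 -1.4 0 1'; for i in 1 2; do :; done; python3 -m jog '0 0 0 0 -0.1 0 1; 0 0 0 0 -0.2 0 1; 0 0 0 0 -0.3 0 1; 0 0 0 0 -0.4 0 1'
```

```text
clock: 6.7
eef_pos: [523.1, 97.3, 185.2]
tool_rot: [3.141, 0.0, -1.455]
force: [-1.6, -0.1, -1.3]
gripper_width: 14.4
clock: 7.1
eef_pos: [527.4, 97.8, 185.2]
tool_rot: [3.141, 0.0, -1.455]
force: [-0.9, -0.2, -2.5]
gripper_width: 14.7
```

```bash
python3 -m jog '0 0 0 0 -0.1 0 1; 0 0 0 0 -0.2 0 1; 0 0 0 0 -0.3 0 1; 0 0 0 0 -0.4 0 1'
```

```text
clock: 7.5
eef_pos: [531.5, 98.3, 185.2]
tool_rot: [3.142, -0.0, -1.455]
force: [-2.2, -0.2, -3.0]
gripper_width: 14.6
```

```bash
python3 -m jog '0 0 0 0 -0.1 0 1; 0 0 0 0 -0.2 0 1; 0 0 0 0 -0.3 0 1; 0 0 0 0 -0.4 0 1' | grep -E 'eef|force';  python3 -m jog '0 0 0 0 -0.1 0 1; 0 0 0 0 -0.2 0 1; 0 0 0 0 -0.3 0 1; 0 0 0 0 -0.4 0 1'| grep -E 'eef|force'
```

```text
eef_pos: [535.4, 98.7, 185.2]
force: [-2.1, -0.2, -2.1]
eef_pos: [539.4, 99.2, 185.2]
force: [-2.0, 0.3, -3.0]
```

```bash
python3 -m jog '0 0 0 0 -0.1 0 1; 0 0 0 0 -0.2 0 1; 0 0 0 0 -0.3 0 1; 0 0 0 0 -0.4 0 1' | grep -E 'eef|force';  python3 -m jog '0 0 0 0 -0.1 0 1; 0 0 0 0 -0.2 0 1; 0 0 0 0 -0.3 0 1; 0 0 0 0 -0.4 0 1'| grep -E 'eef|force'
```

```text
eef_pos: [543.4, 99.7, 185.3]
force: [-1.4, -0.8, -2.6]
eef_pos: [547.3, 100.1, 185.3]
force: [-2.2, 0.8, -2.9]
```

```bash
python3 -m jog '0 0 0 0 -0.1 0 1; 0 0 0 0 -0.2 0 1; 0 0 0 0 -0.3 0 1; 0 0 0 0 -0.4 0 1' | grep -E 'eef|force';  python3 -m jog '0 0 0 0 -0.1 0 1; 0 0 0 0 -0.2 0 1; 0 0 0 0 -0.3 0 1; 0 0 0 0 -0.4 0 1'| grep -E 'eef|force'
```

```text
eef_pos: [551.3, 100.6, 185.3]
force: [-1.0, 0.5, -3.1]
eef_pos: [555.3, 101.1, 185.3]
force: [-2.0, 1.2, -2.8]
```

```bash
cat >> h.py <<'E'
def barpx(tag):
    s,im,d=grab('wrist',tag); hsv=cv2.cvtColor(im,cv2.COLOR_RGB2HSV); o=cv2.inRange(hsv,(5,140,60),(17,255,255))>0
    c=[]
    for u in [*range(290,304),*range(328,342)]:
        v=np.nonzero(o[150:330,u])[0]+150
        if len(v): v=v[v>v.max()-18]; c.append((v.min()+v.max())/2)
    red=cv2.inRange(hsv,(0,140,40),(4,255,255)); red[:150]=0; vv=np.nonzero(red)
    print('bar v',np.median(c) if c else None,'red n',len(vv[0]),'v',(vv[0].min(),vv[0].max()) if len(vv[0]) else None)
E
python3 -m jog '0 0 0 0 -0.1 0 1; 0 0 0 0 -0.2 0 1; 0 0 0 0 -0.3 0 1; 0 0 0 0 -0.4 0 1' | grep -E 'eef|force'; python3 -c "
from h import *
barpx('w4')"; python3 -m jog '0 0 0 0 -0.1 0 1; 0 0 0 0 -0.2 0 1; 0 0 0 0 -0.3 0 1; 0 0 0 0 -0.4 0 1'| grep -E 'eef|force'; python3 -c "
from h import *
barpx('w5')"
```

```text
eef_pos: [559.3, 101.5, 185.3]
force: [-2.5, 0.4, -3.7]
bar v 246.0 red n 27 v (np.int64(252), np.int64(255))
eef_pos: [563.2, 102.0, 185.3]
force: [-2.2, 0.6, -2.7]
bar v 246.0 red n 28 v (np.int64(252), np.int64(255))
```

```bash
python3 -m jog '0 0 0 0 -0.1 0 1; 0 0 0 0 -0.2 0 1; 0 0 0 0 -0.3 0 1; 0 0 0 0 -0.4 0 1' | grep -E 'eef|force'; python3 -c "
from h import *
barpx('w6')"; python3 -m jog '0 0 0 0 -0.1 0 1; 0 0 0 0 -0.2 0 1; 0 0 0 0 -0.3 0 1; 0 0 0 0 -0.4 0 1'| grep -E 'eef|force'; python3 -c "
from h import *
barpx('w7')"
```

```text
eef_pos: [567.2, 102.4, 185.2]
force: [-1.7, -0.1, -2.7]
bar v 246.0 red n 27 v (np.int64(252), np.int64(255))
eef_pos: [571.2, 102.9, 185.2]
force: [-2.2, 1.4, -3.3]
bar v 246.0 red n 30 v (np.int64(252), np.int64(255))
```

```bash
python3 -m jog '0 0 0 0 -0.1 0 1; 0 0 0 0 -0.2 0 1; 0 0 0 0 -0.3 0 1; 0 0 0 0 -0.4 0 1' | grep -E 'eef|force'; python3 -c "
from h import *
barpx('w8')"; python3 -m jog '0 0 0 0 -0.1 0 1; 0 0 0 0 -0.2 0 1; 0 0 0 0 -0.3 0 1; 0 0 0 0 -0.4 0 1'| grep -E 'eef|force'; python3 -c "
from h import *
barpx('w9')"
```

```text
eef_pos: [575.2, 103.4, 185.3]
force: [-1.5, 0.6, -2.9]
bar v 246.0 red n 29 v (np.int64(252), np.int64(255))
eef_pos: [579.2, 103.8, 185.3]
force: [-1.8, -0.7, -2.7]
bar v 246.0 red n 31 v (np.int64(252), np.int64(255))
```

```bash
python3 -m jog '0 0 0 0 -0.1 0 1; 0 0 0 0 -0.2 0 1; 0 0 0 0 -0.3 0 1; 0 0 0 0 -0.4 0 1' | grep -E 'eef|force'; python3 -c "
from h import *
barpx('w10')"; python3 -m jog '0 0 0 0 -0.1 0 1; 0 0 0 0 -0.2 0 1; 0 0 0 0 -0.3 0 1'| grep -E 'eef|force'; python3 -c "
from h import *
barpx('w11')"
```

```text
eef_pos: [582.9, 104.3, 185.2]
force: [-4.8, -1.0, -2.9]
bar v 249.0 red n 0 v None
eef_pos: [585.9, 104.6, 185.2]
force: [-5.9, -1.4, -1.8]
bar v 255.0 red n 28 v (np.int64(244), np.int64(248))
```

Stop reached at about 59 mm of travel; the gate is now giving at 5 to 6 N.

```bash
python3 -m jog '0 0 0 0 -0.1 0 1; 0 0 0 0 -0.2 0 1; 0 0 0 0 -0.3 0 1; 0 0 0 0 -0.4 0 1' | grep -E 'eef|force'; python3 -c "
from h import *
barpx('w12')"; python3 -m jog '0 0 0 0 -0.1 0 1; 0 0 0 0 -0.2 0 1; 0 0 0 0 -0.3 0 1'| grep -E 'eef|force'; python3 -c "
from h import *
barpx('w13')"
```

```text
eef_pos: [589.6, 105.1, 185.1]
force: [-7.5, -1.3, -1.9]
bar v 261.5 red n 74 v (np.int64(246), np.int64(255))
eef_pos: [592.4, 105.5, 185.0]
force: [-6.7, -0.4, -3.4]
bar v 266.5 red n 66 v (np.int64(247), np.int64(255))
```

```bash
python3 -m jog '0 0 0 0 -0.1 0 1; 0 0 0 0 -0.2 0 1; 0 0 0 0 -0.3 0 1; 0 0 0 0 -0.4 0 1' | grep -E 'eef|force'; python3 -c "
from h import *
barpx('w14')"; python3 -m jog '0 0 0 0 -0.1 0 1; 0 0 0 0 -0.2 0 1; 0 0 0 0 -0.3 0 1'| grep -E 'eef|force'; python3 -c "
from h import *
barpx('w15')"
```

```text
eef_pos: [596.3, 105.9, 184.8]
force: [-6.2, -1.6, -4.7]
bar v 273.5 red n 58 v (np.int64(248), np.int64(255))
eef_pos: [599.2, 106.2, 184.8]
force: [-7.8, -1.5, -5.2]
bar v 279.0 red n 53 v (np.int64(249), np.int64(255))
```

```bash
python3 -m jog '0 0 0 0 -0.1 0 1; 0 0 0 0 -0.2 0 1; 0 0 0 0 -0.3 0 1' | grep -E 'eef|force'; python3 -c "
from h import *
barpx('w16')"
```

```text
eef_pos: [602.4, 106.6, 184.8]
force: [-5.0, -0.5, -8.1]
bar v 284.5 red n 49 v (np.int64(249), np.int64(255))
```

```bash
python3 -m jog '0 0 0 0 -0.1 0 1; 0 0 0 0 -0.2 0 1' | grep -E 'eef|force'; python3 -c "
from h import *
barpx('w17')"
```

```text
eef_pos: [604.9, 106.8, 185.1]
force: [-1.3, -0.5, -10.4]
bar v 288.5 red n 47 v (np.int64(249), np.int64(255))
```

```bash
python3 -m jog '0 0 0 0 -0.1 0 1; 0 0 0 0 -0.2 0 1' | grep -E 'eef|force'; python3 -c "
from h import *
barpx('w18')
im=np.load('pics/w18.npz')['im'][150:330,200:440]; a=cv2.resize(im,None,fx=3,fy=3,interpolation=cv2.INTER_CUBIC)
s,i2,d=grab('side','s18'); b=cv2.resize(i2[170:260,280:360],None,fx=6,fy=6,interpolation=cv2.INTER_CUBIC)
cv2.imwrite('pics/c18.png',np.hstack([cv2.resize(a,(420,540)),b[:540,:380]])[:,:,::-1])"
```

```text
eef_pos: [607.8, 107.1, 185.9]
force: [0.3, -0.1, -2.9]
bar v 291.5 red n 96 v (np.int64(242), np.int64(255))
```

View pics/c18.png

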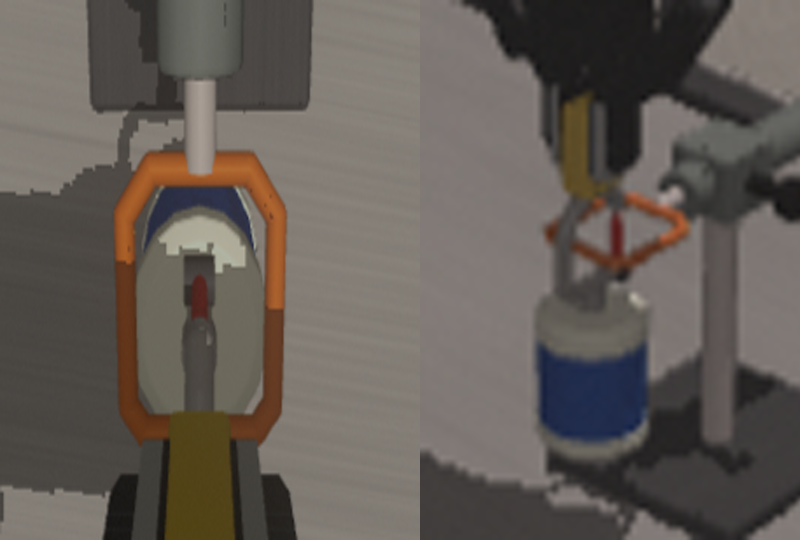

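The crops show the bar inside the hook (behind the nose, under the block) with the red gate upright and shut. The push fell to 0 N. Next I'll pull back about 6 mm to centre the bar, then lower.

```bash
python3 -m jog '0 0 0 0 0.2 0 1; 0 0 0 0 0.4 0 1; 0 0 0 0 0.6 0 1; 0 0 0 0 0.65 0 1; 0 0 0 0 0.65 0 1' | grep -E 'eef|force'; python3 -m jog '0 0 0 0 0 0.3 1; 0 0 0 0 0 0.6 1; 0 0 0 0 0 0.9 1; 0 0 0 0 0 1.1 1; 0 0 0 0 0 1.2 1; 0 0 0 0 0 1.2 1' | grep -E 'eef|force|clock'
python3 -m jog '0 0 0 0 0 0.1 1; 0 0 0 0 0 0.2 1; 0 0 0 0 0 0.2 1' | grep -E 'eef|force|clock'
```

```text
eef_pos: [600.3, 106.3, 185.3]
force: [0.1, 0.2, -2.4]
clock: 17.0
eef_pos: [600.4, 106.3, 173.1]
force: [0.1, -0.7, -2.6]
clock: 17.3
eef_pos: [600.4, 106.3, 171.2]
force: [-0.2, -0.6, -3.7]
```

```bash
python3 -m jog '0 0 0 0 0 0.05 1; 0 0 0 0 0 0.1 1; 0 0 0 0 0 0.1 1' | grep -E 'eef|force'
python3 -m jog '0 0 0 0 0 0.05 1; 0 0 0 0 0 0.1 1; 0 0 0 0 0 0.1 1' | grep -E 'eef|force'
```

```text
eef_pos: [600.4, 106.3, 170.2]
force: [-0.1, -0.2, -2.8]
eef_pos: [600.4, 106.3, 169.2]
force: [-0.2, 0.1, -3.0]
```

```bash
python3 -m jog '0 0 0 0 0 0.05 1; 0 0 0 0 0 0.05 1' | grep -E 'eef|force'
```

```text
eef_pos: [600.4, 106.3, 168.7]
force: [-0.9, -0.2, -2.6]
```

```bash
python3 -m jog '0 0 0 0 0 0.05 1; 0 0 0 0 0 0.05 1' | grep -E 'eef|force';python3 -m jog '0 0 0 0 0 0.05 1; 0 0 0 0 0 0.05 1' | grep -E 'eef|force'
```

```text
eef_pos: [600.4, 106.3, 168.2]
force: [-0.4, -0.2, -3.2]
eef_pos: [600.5, 106.3, 167.9]
force: [-1.1, -0.1, -1.0]
```

```bash
python3 -m jog '0 0 0 0 0 0.03 1; 0 0 0 0 0 0.03 1' | grep -E 'eef|force';python3 -m jog '0 0 0 0 0 0 1' 20| grep -E 'eef|force|grip'; python3 -m jog '0 0 0 0 0 0 0.8; 0 0 0 0 0 0 0.75; 0 0 0 0 0 0 0.7; 0 0 0 0 0 0 0.6; 0 0 0 0 0 0 0.5; 0 0 0 0 0 0 0.5'; python3 -c "
from h import *
barpx('w20')
im=np.load('pics/w20.npz')['im'][120:420,180:460]; a=cv2.resize(im,(500,540),interpolation=cv2.INTER_CUBIC)
s,i2,d=grab('side','s20'); b=cv2.resize(i2[165:265,280:330],(270,540),interpolation=cv2.INTER_CUBIC)
cv2.imwrite('pics/c20.png',np.hstack([a,b])[:,:,::-1])"
```

```text
eef_pos: [600.6, 106.3, 167.7]
force: [-0.0, 0.2, 1.5]
eef_pos: [600.6, 106.3, 167.6]
force: [0.0, 0.3, 1.6]
gripper_width: 14.1
clock: 19.4
eef_pos: [600.4, 106.3, 167.5]
tool_rot: [3.142, -0.0, -1.455]
force: [-0.5, -0.0, 0.2]
gripper_width: 43.0
bar v 295.5 red n 109 v (np.int64(241), np.int64(255))
```

View pics/c20.png

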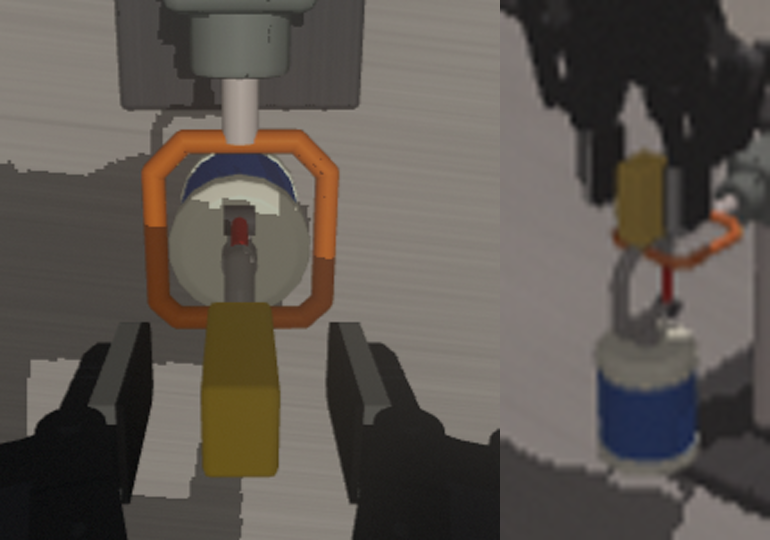

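Released: the canister hangs from the bar with the gate shut, and the pads are clear of the block on both sides. I'll retreat straight up.

```bash
python3 -m jog '0 0 0 0 0 -0.5 0.5; 0 0 0 0 0 -1.5 0.5; 0 0 0 0 0 -3 0.5; 0 0 0 0 0 -5 0.5; 0 0 0 0 0 -8 0.5; 0 0 0 0 0 -11 0.5; 0 0 0 0 0 -14 0.5; 0 0 0 0 0 -14 0.5'
python3 -m jog '0 0 0 0 3 -14 0.5; 0 0 0 0 6 -14 0.5; 0 0 0 0 6 -14 0.5;0 0 0 0 6 -14 0.5;0 0 0 0 6 -14 0.5;0 0 0 0 6 -14 0.5;0 0 0 0 6 -14 0.5;0 0 0 0 6 -14 0.5' >/dev/null
cat > fin.py <<'E'
from h import *
s,im,d=grab('wrist','w21'); P=cloud('wrist',d,s); hsv=cv2.cvtColor(im,cv2.COLOR_RGB2HSV)
y=cv2.inRange(hsv,(20,110,60),(35,255,255))>0
q=P[y&(P[...,2]>140)&(P[...,2]<260)]; t=q[q[:,2]>np.percentile(q[:,2],60)]; print('block top',t.mean(0).round(1), 'zmax',np.percentile(q[:,2],[5,95]))
b=cv2.inRange(hsv,(100,120,40),(125,255,255))>0; m=b&(abs(P[...,0]-605)<60)&(abs(P[...,1]-107)<50); print('drum blue',m.sum(),P[m].mean(0).round(1) if m.any() else None)
for n in('side','top'):
    s,i,d=grab(n,n+'21'); Q=cloud(n,d); h=cv2.cvtColor(i,cv2.COLOR_RGB2HSV)
    for nm,lo,hi,zr in (('yel',(20,110,60),(35,255,255),(125,175)),('blu',(100,110,30),(125,255,255),(25,90))):
        m=(cv2.inRange(h,lo,hi)>0)&(abs(Q[...,0]-605)<50)&(abs(Q[...,1]-107)<50)&(Q[...,2]>zr[0])&(Q[...,2]<zr[1]+40)
        if m.any(): print(n,nm,m.sum(),np.median(Q[m],0).round(1),Q[m].min(0).round(),Q[m].max(0).round())
    z=np.load(f'pics/{n}0.npz'); df=cv2.absdiff(i,z['im']).max(2)
    cv2.imwrite(f'pics/{n}21c.png',i[:,:,::-1])
b=cv2.resize(cv2.imread('pics/side21c.png')[150:300,255:405],(540,540),interpolation=cv2.INTER_CUBIC)
cv2.imwrite('pics/c21.png',b)
E
python3 fin.py
```

```text
clock: 20.3
eef_pos: [602.1, 106.5, 312.7]
tool_rot: [-3.134, -0.0, -1.455]
force: [0.4, -0.5, 0.7]
gripper_width: 42.6
block top [599.7 105.3 201. ] zmax [185.81334796 201.58805033]
drum blue 8 [621.1 107.6 590.1]
side yel 144 [592.7  99.8 184. ] [585.  95. 161.] [608. 114. 202.]
side blu 202 [586.3  88.9  67.1] [575.  79.  49.] [616. 118.  89.]
```

View pics/c21.png

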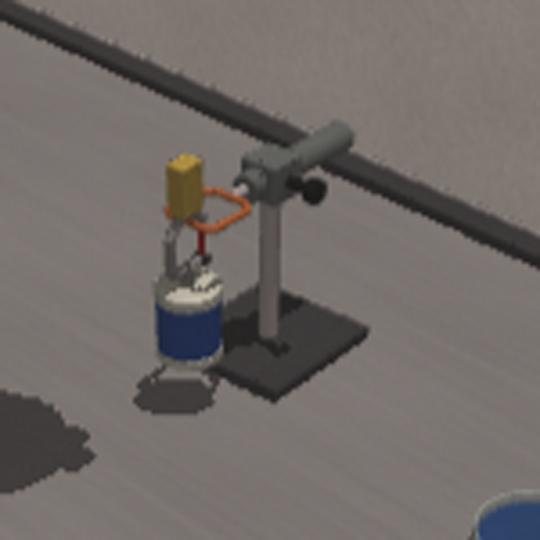

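```bash
for i in 1 2; do python3 -m jog '0 0 0 0 0 0 0.5; 0 0 0 0 0 0 0.5; 0 0 0 0 0 0 0.5; 0 0 0 0 0 0 0.5; 0 0 0 0 0 0 0.5; 0 0 0 0 0 0 0.5; 0 0 0 0 0 0 0.5; 0 0 0 0 0 0 0.5' >/dev/null; done; python3 fin.py
python3 - <<'E'
from h import *
a=np.load('pics/top0.npz')['im']; b=np.load('pics/top21.npz')['im']; df=cv2.absdiff(a,b).max(2)
for n,(u,v,w) in dict(beaker=(461,278,18),dish=(414,202,20),tray=(178,262,48)).items(): print(n,'mean/max diff',df[v-w:v+w,u-w:u+w].mean().round(1),df[v-w:v+w,u-w:u+w].max())
print(robot.state()['clock'],robot.state()['force']); robot.job_done()
E
```

```text
block top [599.6 105.5 201.1] zmax [195.36067001 201.62111611]
drum blue 8 [620.6 107.6 591.6]
side yel 145 [591.4  99.4 184.3] [584.  93. 160.] [608. 113. 202.]
side blu 199 [586.4  90.   67.1] [575.  79.  46.] [616. 117.  87.]
beaker mean/max diff 4.4 16
dish mean/max diff 3.9 20
tray mean/max diff 8.6 128
23.0 [ 0.36437236  0.36622252 -1.31733333]
the job is handed in; nothing more can be done
```

The canister is clipped onto the eye, hanging upright and released, and the job is handed in at 23.0 s of the 67 s allowed.

- **Grasp:** I pinched the canister by its yellow block, turned the hook to the eye's yaw of 6.7°, and set its height so the bar met the gate at z about -16.5 mm.
- **Clipping:** The eye slid back about 59 mm at roughly 2 N before reaching its stop. The gate then gave at 5–8 N of push. As the bar slipped past the gate's tip, the reading was mostly vertical, 10.4 N including the canister's weight. It then fell to zero push and the picture showed the gate shut. Forces were read only at the end of each short step.
- **Hanging:** Only after that did I centre the bar, lower about 18 mm until the eye took the weight, open the fingers and retreat upwards.
- **Last checks:**
  - The block's top was at (599.6, 105.5, 201) mm. It had moved no more than about 0.2 mm from the view 1.8 s earlier, so the canister is not swinging.
  - The side picture shows it hanging upright, with the gate shut and nothing touching it.
  - Beaker and dish images were unchanged.
  - The tray region differed by up to 128 grey levels in places (mean 8.6). I put this down to the arm and its shadow moving, since the arm never went near the tray, but I did not check it with a picture.

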